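# Set out the bench for relief printing

## Task

Set this bench out for printing, left, right and behind being as you see it from the robot: lay the carved block face up on the registration board, square and close in the corner of its two strips with its long side along the back strip, and rest the brayer on its feet between the glass slab and the board, touching neither, with its handle towards you. Stand the big ink tin behind the left half of the slab and the small ink tin behind its right half, each about 2 cm clear of the glass, and put the baren, handle up, behind the middle of the board, about 2 cm clear of it. Do not tip the tins over, and leave the brush jar, the tape and the ink bottle where they are.

Things in the scene. Friction and masses are not known exactly. Their poses are not given: they have to be found in the camera images.
- slab: Glass inking slab, fixed: clear greenish plate over white paper, edges bound in tape, 200 mm wide (y) x 150 mm deep (x) x 8 mm thick, turned up to 9 deg, on the left or the right of the registration board. Left, right, behind: as a printer standing at the robot's base sees it; behind = farther from the robot. Origin: centre of underside; x to its back edge (at +75 mm), y to its left, z up.
- board: Registration board, fixed: plywood 200 mm wide (y) x 170 mm deep (x) x 6 mm thick, turned up to 9 deg. Two dark strips, 15 mm wide, 5 mm above the board, along its back and left edges, meet in the back left corner; inner faces at x = +70 and y = +85 mm. Origin: centre of underside; x to its back edge (at +85 mm), y to its left, z up. A gap of up to 10 mm from block to each strip will do.
- block: Loose carved printing block, about 100 g: brown lino with a pale cut leaf pattern on a pale wooden base, 60 mm (its x) x 90 mm (its y) x 22 mm high, lying face up. Origin: centre of its underside, z up. Either way round is right on the board.
- big_tin: Loose big ink tin, closed: upright metal cylinder with a plain paper band, 64 mm diameter, 64 mm high, about 0.2 to 0.4 kg. Origin: centre of its underside, z up.
- small_tin: Loose small ink tin, closed: upright metal cylinder with a plain paper band, 44 mm diameter, 38 mm high, about 0.1 kg. Origin: centre of its underside, z up.
- baren: Loose baren (hand rubbing pad), about 120 g: black disc of 94 mm diameter and 13 mm thickness lying flat, with a straight pale wooden bridge handle above it: bar 20 mm thick (its x), 70 mm long (its y), top at 47 mm, underside at 34 mm, on two legs. Origin: centre of the disc's underside, z up.
- brayer: Loose brayer (ink roller), 160 g, lying as it should on its two steel feet and the heel of its handle, black roller clear of the bench. Origin: on the bench under the front end of the wooden handle; x towards the roller, z up. Round handle 25 mm thick, x = -90 to -5 mm, axis 13 to 22 mm high (21 at x = -20: grip there, near the centre of mass); frame and roller x = 0 to 71, 66 wide, 47 high.
- brush_jar: Bystander: glass jar with brushes standing in it, 68 mm diameter, 180 mm high over all. Leave alone. Origin: centre of its underside.
- tape: Bystander: roll of masking tape lying flat, 84 mm diameter, 24 mm high. Leave alone. Origin: centre of its underside.
- ink_bottle: Bystander: small amber ink bottle with a black cap, 42 mm diameter, 85 mm high. Leave alone. Origin: centre of its underside.
There are look-alikes about, which are no part of the job. What is shaped like the small_tin but pink or yellow is not meant.

How it is judged:
By the outcome, as a careful person would: the job done as asked, in the order asked, and still so for the second after the job is handed in, with the robot touching nothing.
It also fails if it takes over 128 s, if anything falls off the work surface, if the arm or the gripper's body presses on something with over 40 N, if the wrist force passes 120 N, or if a joint passes its speed limit or range.

## Robot

A 6-joint arm with a two-finger parallel gripper is mounted at the origin on the work surface. World frame = base frame: x ahead of the robot, y to its left, z up, the work surface at z = 0. Lengths are in m, angles in rad, forces in N, time in s.
With the tool pointing down it reaches from about 0.375 to 0.9 m from the base axis. Payload 3.1 kg.
Tool frame: the origin (TCP) lies between the finger pads; the fingertips stand 22 mm ahead of it and the grasp point (between the pads) lies 3 mm ahead of it; z points along the fingers, y is the direction in which the jaws open and shut (so a half turn about z gives the same grasp; the last joint's range is limited). The gripper opens to 87 mm and grips with 3 to 60 N. Pads are 19 mm wide; open, the fingers measure 117 mm over their backs; the gripper's body (75 mm by 190 mm) begins 51 mm behind the grasp point.
Start: joints at [1.058, 0.527, 1.433, -0, 1.181, -0.178], TCP at [0.205, 0.59, 0.245] pointing down, gripper open.
Joint ranges: [-3.08, 3.08], [-0.75, 2.2], [0.22, 2.44], [-1.43, 4.57], [0, 2.65], [-2.85, 2.85]. Speed limits (rad/s): [2.79, 2.79, 3.14, 3.14, 3.14, 3.14].

## Interface

Orientations are given as a unit quaternion [x, y, z, w].
In Python, from rig import get_obs, camera, get_calibration, hand_in, search_frame gives the robot as it stands.
- The arm moves only by the shell command python3 -m jog 'ROWS' [FORCE]. ROWS is JSON, a list of rows, each an object with "grip": the closure in counts, from 0 (fully open) to 255 (shut); "travel": the shift along the world's x, y, z in cm, a list of three; "twist": the turn about the world's z in degrees. A call has 1 to 8 rows; each row shifts and turns the commanded pose from where the row before left it; what a row does not reach is not made up. A row lasts 1/10 s, in which the tool goes at most 50 mm and 8.59 degrees, less where a joint would pass 70% of its speed; a pose out of reach is approached as far as the arm can. A call is refused whole if a number of a shift passes 5 or a number of a turn 8.59, either way. A call with a gripper value outside its range is refused whole. The fingers move at their own pace and stop on an object; FORCE is the grip in N (left out, the last holds). Time passes only in rows, so rows that do not move let the fingers close. It gives the time, the measured TCP pose, the force and the opening at its end, in the units of the state.
- get_obs(): the state, without advancing time (a new reading comes with each control period).
- camera(name): name is "scene" or "top" or "wrist"; returns the picture (400x640x3 uint8, red, green, blue); there is no depth.
- get_calibration(name): a dict with "fx", "fy", "cx", "cy" (pixels), "R" (3x3) and "t" (3): a world point X has camera coordinates R X + t; the wrist camera has in their place "T_tool_cam" (4x4, takes a point from camera to tool coordinates, whose origin is the TCP and whose axes are the flange's). Camera axes: x right, y down, z forward; pixel columns grow to the right and rows downward; lengths in m; the calibration is good to about 2 mm. A picture is of the moment at which its call begins: read the wrist's pose just before it. get_calibration takes no time and is no camera call.
- hand_in(): hands the job in, once; it reports no verdict.
Trained networks look in the newest picture that a camera, given by its name, has taken for a name from the list of things; names that differ only in an ending like _2 or _b are one class to them, and where a whole thing is asked for, a point or a joint stands for the part that bears it (a point fixed in the world has none). Each returns a list of dicts, best first, with "p" (0 to 1); they miss things now and then, are a little off and sometimes report something else, mostly with a low value. They report only what shows in the picture. A call takes as long as a camera call. They do not tell look-alikes from the thing itself.
- search_frame(target, camera): "at" ([x, y, z] in m, in world coordinates, good to about 4 mm: the middle of the surface that is visible of it).
The state is a dict: "time": time; "q": joint angles; "joint_velocities": joint speeds; "joint_torque": joint torques, N m; "position": TCP position; "tool_rot": TCP orientation; "ft_force": force on the tool from outside, world axes, zero at the start; "moment": the same for the moment, N m; "grip_width": finger opening in m.
Only numpy, scipy, OpenCV 4.12 (cv2) and the standard library are available. Lean on these libraries where they do the work, as an engineer would, in place of code of your own. Each camera call takes 0.05 s, during which the arm holds its last target. There are 200 camera calls.

## Working session

There is one attempt and no reset: what is moved stays moved. The work goes in short steps, Python scripts to look and compute and a shell command to move; the robot and the scene stay as the last step left them, time stands still between calls to the robot, and variables do not carry over. Pictures are saved under pics/ and viewed, about 12 in all and at most 16, crops included, and the job is handed in when it is done.

```bash
ls; mkdir -p pics
cat > h.py <<'E'
import numpy as np, cv2, json
from rig import *
def snap(n,f,crop=None,s=1):
    im=camera(n)[:,:,::-1]
    cv2.imwrite(f'pics/raw_{f}.png',im)
    if crop: im=im[crop[1]:crop[3],crop[0]:crop[2]]
    cv2.imwrite(f'pics/{f}.png',cv2.resize(im,None,fx=s,fy=s,interpolation=cv2.INTER_CUBIC))
def px(n,X):
    c=get_calibration(n);p=np.array(c['R'])@X+c['t'];return c['fx']*p[0]/p[2]+c['cx'],c['fy']*p[1]/p[2]+c['cy']
def back(n,uv,z):
    c=get_calibration(n);R=np.array(c['R']);t=np.array(c['t'])
    d=R.T@np.array([(uv[0]-c['cx'])/c['fx'],(uv[1]-c['cy'])/c['fy'],1]);o=-R.T@t
    return o+d*(z-o[2])/d[2]
E
python3 - <<'E'
from h import *
snap('top','top1',s=1.25); snap('scene','sc1',s=1.25)
for n in ['slab','board','block','big_tin','small_tin','baren','brayer','brush_jar','tape','ink_bottle']:
  for c in ['top','scene']:
    print(n,c,[(np.round(d['at'],3).tolist(),round(d['p'],2)) for d in search_frame(n,c)])
print(get_obs()); c=get_calibration('top');print(c);print(get_calibration('wrist'))
E
```

```text
pics
slab top [([0.484, 0.2, 0.01], 0.59)]
slab scene [([0.484, 0.203, 0.007], 0.74)]
board top [([0.463, -0.194, 0.004], 0.7)]
board scene [([0.469, -0.192, 0.006], 0.56)]
block top [([0.584, -0.394, 0.02], 0.83)]
block scene [([0.587, -0.389, 0.022], 0.82), ([0.673, -0.007, 0.061], 0.59)]
big_tin top [([0.658, -0.013, 0.064], 0.72)]
big_tin scene [([0.67, -0.005, 0.062], 0.75)]
small_tin top [([0.676, 0.432, 0.04], 0.69), ([0.61, 0.476, 0.038], 0.66), ([0.518, 0.491, 0.04], 0.64), ([0.578, 0.392, 0.039], 0.51)]
small_tin scene [([0.685, 0.439, 0.037], 0.77), ([0.589, 0.4, 0.033], 0.67), ([0.629, 0.483, 0.039], 0.56), ([0.525, 0.504, 0.036], 0.54)]
baren top [([0.446, -0.41, 0.015], 0.61)]
baren scene [([0.452, -0.405, 0.018], 0.6)]
brayer top [([0.418, 0.416, 0.034], 0.69), ([0.479, 0.197, 0.01], 0.6)]
brayer scene [([0.423, 0.419, 0.033], 0.79), ([0.587, -0.387, 0.023], 0.7)]
brush_jar top [([0.699, 0.315, 0.095], 0.63)]
brush_jar scene [([0.723, 0.329, 0.096], 0.71)]
tape top [([0.754, 0.142, 0.022], 0.85)]
tape scene [([0.759, 0.153, 0.022], 0.7)]
ink_bottle top [([0.693, -0.308
[... 865 characters left out ...]
5.6924986756329, 'cy': 198.99724088149839, 'R': array([[-0.01481495, -0.9998409 ,  0.00993392],
       [-0.98822972,  0.01312861, -0.15241277],
       [ 0.1522581 , -0.01207498, -0.988267  ]]), 't': array([0.03120628, 0.57926589, 1.42661423])}
{'fx': 339.0338429306309, 'fy': 339.0338429306309, 'cx': 321.1403130482949, 'cy': 193.4631822634464, 'T_tool_cam': array([[-5.94510520e-04, -9.68875177e-01, -2.47549062e-01,
         6.74491717e-02],
       [ 9.99999726e-01, -4.67024572e-04, -5.73711899e-04,
         1.73281540e-04],
       [ 4.40243723e-04, -2.47549335e-01,  9.68875190e-01,
        -1.39498578e-01],
       [ 0.00000000e+00,  0.00000000e+00,  0.00000000e+00,
         1.00000000e+00]])}
```

View pics/top1.png

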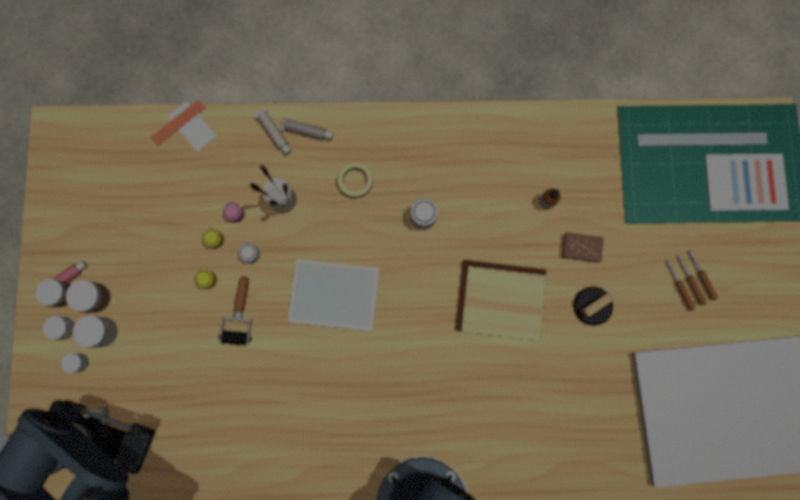

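View pics/sc1.png

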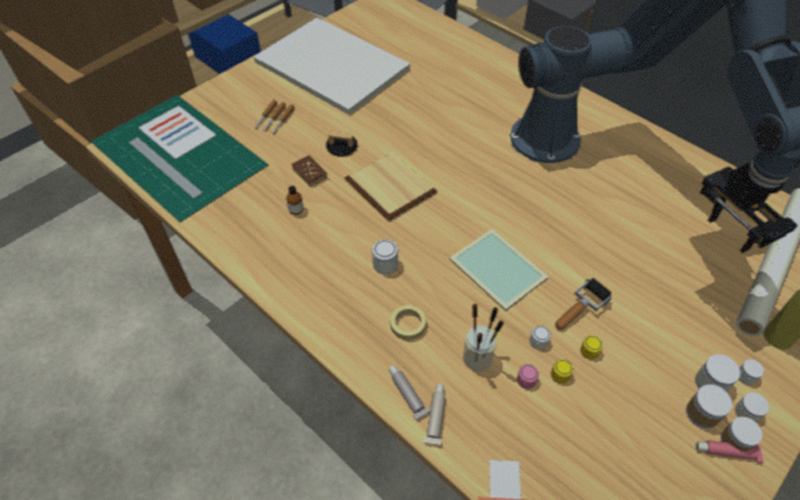

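The slab is on the left at about (0.48, 0.20) and the board on the right at (0.465, -0.193). The real small tin is the white one at top-view pixel (248,253), near the pink and yellow look-alikes. The brayer's handle points away from the robot. Next I'll sweep the wrist camera across the bench.

```bash
cat >> h.py <<'E'
from scipy.spatial.transform import Rotation as Ro
def wpose():
    o=get_obs();c=get_calibration('wrist');T=np.eye(4);T[:3,:3]=Ro.from_quat(o['tool_rot']).as_matrix();T[:3,3]=o['position']
    return T@np.array(c['T_tool_cam'])
def wsnap(f):
    T=wpose();im=camera('wrist')[:,:,::-1];cv2.imwrite(f'pics/{f}.png',im);np.save(f'pics/{f}.npy',T);return im
def wback(f,uv,z):
    T=np.load(f'pics/{f}.npy');c=get_calibration('wrist')
    d=T[:3,:3]@np.array([(uv[0]-c['cx'])/c['fx'],(uv[1]-c['cy'])/c['fy'],1]);o=T[:3,3];return (o+d*(z-o[2])/d[2])
def wpx(f,X):
    T=np.linalg.inv(np.load(f'pics/{f}.npy'));c=get_calibration('wrist');p=T[:3,:3]@np.array(X)+T[:3,3];return np.array([c['fx']*p[0]/p[2]+c['cx'],c['fy']*p[1]/p[2]+c['cy']])
def find(cam,*names):
    for n in names: print(n,cam,[(np.round(d['at'],3).tolist(),round(d['p'],2)) for d in search_frame(n,cam)])
def st():
    o=get_obs();x=Ro.from_quat(o['tool_rot']).as_matrix()[:,0];print('t',round(o['time'],2),'pos',np.round(o['position'],4),'yawx',round(np.degrees(np.arctan2(x[1],x[0])),2),'q6',round(o['q'][5],2),'w',round(o['grip_width'],4),'F',np.round(o['ft_force'],1))
E
python3 -m jog '[{"grip":0,"travel":[3.7,-2.6,0],"twist":2.4},{"grip":0,"travel":[3.7,-2.6,0],"twist":2.4},{"grip":0,"travel":[3.7,-2.6,0],"twist":2.4},{"grip":0,"travel":[3.7,-2.6,0],"twist":2.4},{"grip":0,"travel":[3.7,-2.6,0],"twist":2.4},{"grip":0,"travel":[3.7,-2.6,0],"twist":2.4},{"grip":0,"travel":[3.7,-2.6,0],"twist":2.4},{"grip":0,"travel":[3.7,-2.6,0],"twist":2.3}]' 20
python3 -m jog '[{"grip":0,"travel":[0,0,0],"twist":0},{"grip":0,"travel":[0,0,0],"twist":0},{"grip":0,"travel":[0,0,0],"twist":0}]'
python3 - <<'E'
from h import *
st();wsnap('w1');find('wrist','slab','small_tin','brayer','brush_jar','tape')
E
python3 -m jog '[{"grip":0,"travel":[0,-4.7,0],"twist":0},{"grip":0,"travel":[0,-4.7,0],"twist":0},{"grip":0,"travel":[0,-4.7,0],"twist":0},{"grip":0,"travel":[0,-4.7,0],"twist":0},{"grip":0,"travel":[0,-4.7,0],"twist":0},{"grip":0,"travel":[0,-4.5,0],"twist":0},{"grip":0,"travel":[0,0,0],"twist":0},{"grip":0,"travel":[0,0,0],"twist":0}]'
python3 - <<'E'
from h import *
st();wsnap('w2');find('wrist','slab','board','big_tin','tape')
E
python3 -m jog '[{"grip":0,"travel":[0,-5,0],"twist":0},{"grip":0,"travel":[0,-5,0],"twist":0},{"grip":0,"travel":[0,-5,0],"twist":0},{"grip":0,"travel":[0,-5,0],"twist":0},{"grip":0,"travel":[0,-5,0],"twist":0},{"grip":0,"travel":[0,-5,0],"twist":0},{"grip":0,"travel":[0,-5,0],"twist":0},{"grip":0,"travel":[0,-5,0],"twist":0}]'
python3 -m jog '[{"grip":0,"travel":[0,0,0],"twist":0},{"grip":0,"travel":[0,0,0],"twist":0},{"grip":0,"travel":[0,0,0],"twist":0}]'
python3 - <<'E'
from h import *
st();wsnap('w3');find('wrist','board','block','baren','ink_bottle')
E
```

```text
time: 1.9
position: [0.5021, 0.3813, 0.2447]
tool_rot: [-0.001, 1.0, 0.0, 0.0]
ft_force: [-0.5, 0.6, 0.9]
grip_width: 0.087
time: 2.2
position: [0.4996, 0.3829, 0.2444]
tool_rot: [0.0, 1.0, -0.0, -0.001]
ft_force: [-1.0, -0.1, 1.2]
grip_width: 0.0869
t 2.2 pos [0.4996 0.3829 0.2444] yawx 180.0 q6 -1.09 w 0.0869 F [-1.  -0.1  1.2]
slab wrist [([0.467, 0.194, 0.008], 0.6), ([0.68, 0.327, 0.013], 0.41)]
small_tin wrist [([0.656, 0.434, 0.024], 0.96), ([0.568, 0.399, 0.035], 0.68), ([0.511, 0.492, 0.039], 0.67), ([0.628, 0.483, 0.037], 0.55)]
brayer wrist [([0.413, 0.416, 0.031], 0.73)]
brush_jar wrist []
tape wrist []
time: 3.3
position: [0.5008, 0.1019, 0.2448]
tool_rot: [0.001, 1.0, 0.0, 0.0]
ft_force: [0.0, 0.4, -0.3]
grip_width: 0.087
t 3.3 pos [0.5008 0.1019 0.2448] yawx 179.83 q6 -1.59 w 0.087 F [ 0.   0.4 -0.3]
slab wrist [([0.468, 0.197, 0.01], 0.85)]
board wrist [([0.455, -0.174, 0.003], 0.82)]
big_tin wrist [([0.646, 0.003, 0.055], 0.76)]
tape wrist []
time: 4.35
position: [0.5012, -0.2984, 0.2445]
tool_rot: [-0.001, 1.0, 0.0, 0.0]
ft_force: [0.7, 0.3, -0.7]
grip_width: 0.0868
time: 4.65
position: [0.5007, -0.2956, 0.2441]
tool_rot: [-0.001, 1.0, 0.001, -0.001]
ft_force: [-0.2, -0.6, 0.2]
grip_width: 0.087
t 4.65 pos [ 0.5007 -0.2956  0.2441] yawx -179.93 q6 -2.3 w 0.087 F [-0.2 -0.6  0.2]
board wrist [([0.45, -0.197, -0.001], 0.8)]
block wrist [([0.566, -0.382, 0.022], 0.6)]
baren wrist [([0.444, -0.409, 0.014], 0.74)]
ink_bottle wrist [([0.683, -0.327, 0.01], 0.51)]
```

View pics/w1.png

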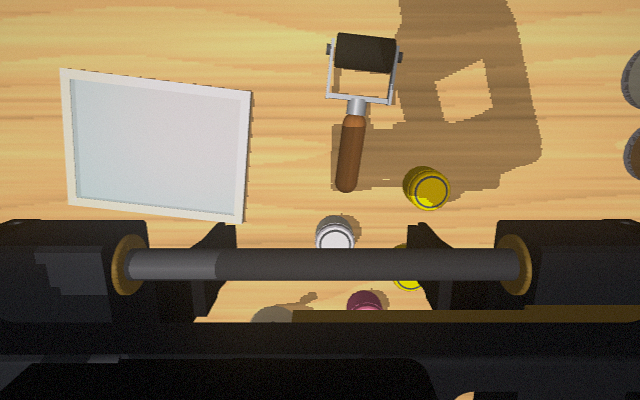

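View pics/w2.png

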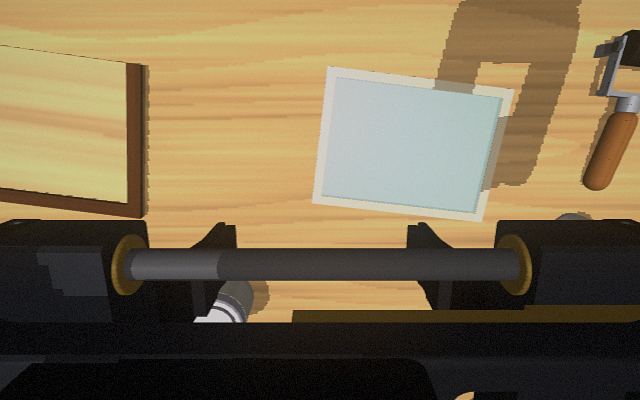

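View pics/w3.png

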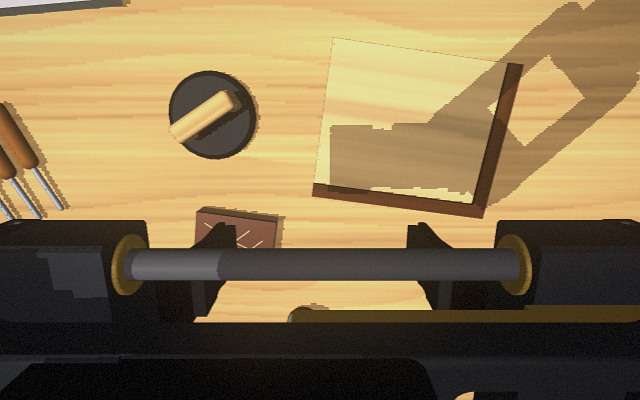

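```bash
python3 -m jog '[{"grip":0,"travel":[-4,-4.5,0],"twist":0},{"grip":0,"travel":[-4,-4.5,0],"twist":0},{"grip":0,"travel":[0,0,0],"twist":0},{"grip":0,"travel":[0,0,0],"twist":0},{"grip":0,"travel":[0,0,0],"twist":0}]'
cat > fit.py <<'E'
from h import *
from scipy.optimize import least_squares
def fit(f,uvs,loc,x0):
    r=lambda p:np.concatenate([wpx(f,[p[0]+np.cos(p[2])*a-np.sin(p[2])*b,p[1]+np.sin(p[2])*a+np.cos(p[2])*b,c])-u for u,(a,b,c) in zip(uvs,loc)])
    s=least_squares(r,x0,loss='soft_l1');print(f,np.round(s.x[:2],4),round(np.degrees(s.x[2]),2),'res px',np.round(s.fun,1));return s.x
E
python3 - <<'E'
from fit import *
st();wsnap('w4')
find('wrist','block','baren')
S=[(-.075,-.1,.008),(-.075,.1,.008),(.075,.1,.008),(.075,-.1,.008)]
fit('w2',[(332,67),(513,90),(482,221),(313,203)],S,[.48,.2,0])
fit('w1',[(61,68),(252,91),(243,222),(67,206)],S,[.48,.2,0])
B=[(-.085,-.1,.006),(-.085,.1,.011),(.085,.1,.011),(.085,-.1,.011),(.07,.085,.006)]
fit('w3',[(332,38),(523,64),(483,218),(313,196),(473,204)],B,[.46,-.19,0])
print('baren',wback('w3',(213,114.5),.013), 'bar',wback('w3',(176,133),.047),wback('w3',(230,99),.047))
E
```

```text
time: 5.4
position: [0.4347, -0.3713, 0.2446]
tool_rot: [-0.0, 1.0, 0.0, 0.0]
ft_force: [0.3, 0.1, -0.5]
grip_width: 0.0871
t 5.4 pos [ 0.4347 -0.3713  0.2446] yawx -179.99 q6 -2.47 w 0.0871 F [ 0.3  0.1 -0.5]
block wrist [([0.586, -0.4, 0.022], 0.74)]
baren wrist []
w2 [0.479  0.2005] -6.91 res px [-3.4 -0.7  2.4 -0.3  0.4  1.6 -0.3  0.4]
w1 [0.4783 0.2009] -6.67 res px [-0.6 -0.1 -0.5 -0.   0.1  1.8  2.9 -1.2]
w3 [ 0.4612 -0.1956] -7.3 res px [ 0.1 -0.2  0.8 -0.4  0.6  0.6 -1.   1.3 -0.9 -0.5]
baren [ 0.44102263 -0.41039113  0.013     ] bar [ 0.45801527 -0.43748542  0.047     ] [ 0.4258784  -0.38249239  0.047     ]
```

View pics/w4.png

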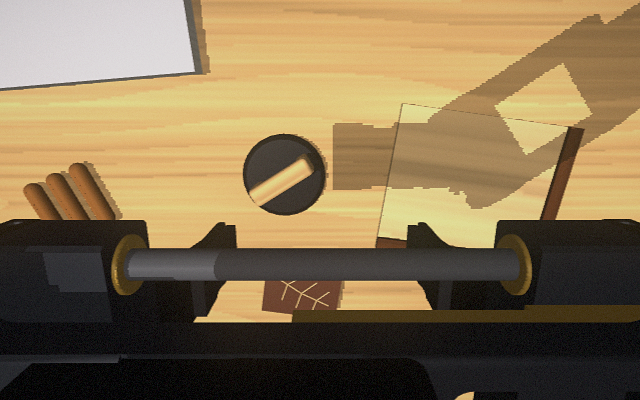

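```bash
python3 -m jog '[{"grip":0,"travel":[5,0,0],"twist":0},{"grip":0,"travel":[5,0,0],"twist":0},{"grip":0,"travel":[5,0,0],"twist":0},{"grip":0,"travel":[4,0,0],"twist":0},{"grip":0,"travel":[0,0,0],"twist":0},{"grip":0,"travel":[0,0,0],"twist":0},{"grip":0,"travel":[0,0,0],"twist":0}]'
python3 - <<'E'
from h import *
st();wsnap('w5')
find('wrist','block','baren')
E
```

```text
time: 6.25
position: [0.6233, -0.3714, 0.2442]
tool_rot: [-0.0, 1.0, 0.0, -0.001]
ft_force: [-0.0, -0.2, 0.0]
grip_width: 0.0874
t 6.25 pos [ 0.6233 -0.3714  0.2442] yawx -180.0 q6 -2.26 w 0.0874 F [-0.  -0.2  0. ]
block wrist [([0.582, -0.398, 0.022], 0.98)]
baren wrist [([0.47, -0.414, 0.012], 0.89), ([0.656, -0.044, 0.024], 0.5)]
```

View pics/w5.png

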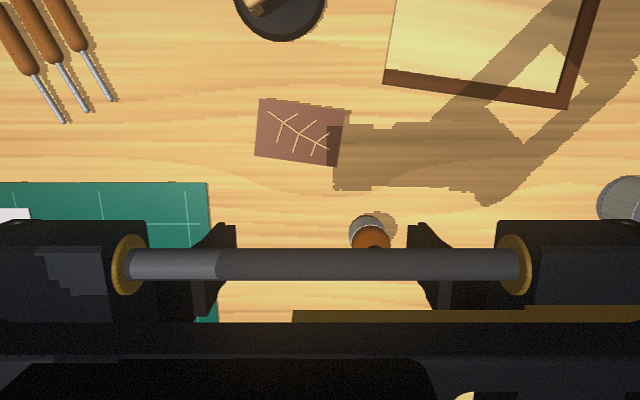

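Run:
```python
from fit import *
uv=[(260,98),(350,110),(338,167),(254,155)]
for z in (.018,.022,.026): p=fit('w5',uv,[(-.03,-.045,z),(-.03,.045,z),(.03,.045,z),(.03,-.045,z)],[.58,-.39,0])
fit('w5',[(567,109),(382,83),(557,95),(390,70)],[(.085,.1,.011),(.085,-.1,.011),(.07,.085,.006),(.07,-.1,.011)],[.46,-.19,-.1])
a=np.radians(-7.3);R=np.array([[np.cos(a),-np.sin(a)],[np.sin(a),np.cos(a)]])
c=np.array([.4612,-.1956]);print('block target',c+R@[.036,.036],'baren',c+R@[.152,0])
```

```text
w5 [ 0.5826 -0.3936] -8.09 res px [ 0.7 -0.1 -3.7  0.5 -0.4 -0.5  1.3 -0. ]
w5 [ 0.5823 -0.3933] -8.19 res px [ 0.4 -0.5 -3.1  0.3 -0.  -0.   0.9  0.2]
w5 [ 0.582  -0.3929] -8.33 res px [ 0.2 -1.  -2.4  0.1  0.4  0.4  0.4  0.3]
w5 [ 0.4615 -0.1946] -7.79 res px [ 1.4  1.4  2.1  0.9 -1.1 -0.9 -3.3 -1.2]
block target [ 0.50148253 -0.16446613] baren [ 0.61196796 -0.21491382]
```

```bash
python3 -m jog '[{"grip":0,"travel":[-1,-0.6,-1],"twist":-8.2},{"grip":0,"travel":[-1,-0.6,-1],"twist":-8.2},{"grip":0,"travel":[-1,-0.5,-1],"twist":-8.2},{"grip":0,"travel":[-1.1,-0.5,-1],"twist":-8.2},{"grip":0,"travel":[0,0,-1],"twist":-8.2},{"grip":0,"travel":[0,0,-1],"twist":-8.2},{"grip":0,"travel":[0,0,-1],"twist":-8.2},{"grip":0,"travel":[0,0,-1],"twist":-8.2}]'
python3 -m jog '[{"grip":0,"travel":[0,0,-1],"twist":-8.1},{"grip":0,"travel":[0,0,-1],"twist":-8.1},{"grip":0,"travel":[0,0,-1],"twist":-8.1},{"grip":0,"travel":[0,0,-1],"twist":-8.1},{"grip":0,"travel":[0,0,0],"twist":0},{"grip":0,"travel":[0,0,0],"twist":0},{"grip":0,"travel":[0,0,0],"twist":0}]'
python3 - <<'E'
from h import *
st();wsnap('w6')
find('wrist','block')
E
```

```text
time: 7.2
position: [0.5823, -0.3948, 0.1648]
tool_rot: [0.545, 0.838, -0.0, 0.0]
ft_force: [-0.6, 0.3, -0.2]
grip_width: 0.0869
time: 7.9
position: [0.5833, -0.3948, 0.1255]
tool_rot: [0.754, 0.656, 0.0, 0.001]
ft_force: [-0.1, 0.3, -0.0]
grip_width: 0.0871
t 7.9 pos [ 0.5833 -0.3948  0.1255] yawx 82.06 q6 -0.61 w 0.0871 F [-0.1  0.3 -0. ]
block wrist [([0.583, -0.391, 0.02], 0.68)]
```

View pics/w6.png

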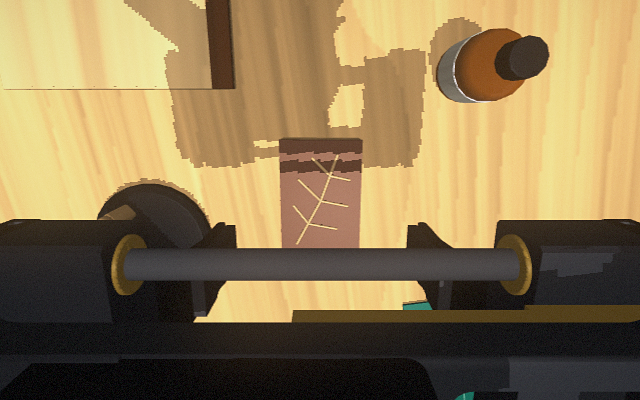

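```bash
python3 - <<'E'
from h import *
for r in (139,145,151): print(r,wback('w6',(321,r),.022),wback('w6',(321,r),0))
E
python3 -m jog '[{"grip":0,"travel":[0,0,-3],"twist":0},{"grip":0,"travel":[0,0,-3],"twist":0},{"grip":0,"travel":[0,0,-2],"twist":0},{"grip":0,"travel":[0,0,-1.6],"twist":0},{"grip":0,"travel":[0,0,0],"twist":0},{"grip":255,"travel":[0,0,0],"twist":0},{"grip":255,"travel":[0,0,0],"twist":0},{"grip":255,"travel":[0,0,0],"twist":0}]' 25
python3 -m jog '[{"grip":255,"travel":[0,0,0],"twist":0},{"grip":255,"travel":[0,0,0],"twist":0},{"grip":255,"travel":[0,0,0],"twist":0},{"grip":255,"travel":[0,0,0],"twist":0}]'
python3 -c "from h import *;st()"
```

```text
139 [ 0.58948208 -0.35003171  0.022     ] [ 0.58920873 -0.35205093  0.        ]
145 [ 0.58889263 -0.35423702  0.022     ] [ 0.58856591 -0.356637    0.        ]
151 [ 0.58829799 -0.3584794   0.022     ] [ 0.58791742 -0.3612635   0.        ]
time: 8.8
position: [0.5841, -0.395, 0.0302]
tool_rot: [0.755, 0.656, 0.0, 0.001]
ft_force: [0.1, 0.5, 0.2]
grip_width: 0.0703
time: 9.2
position: [0.5836, -0.3946, 0.0296]
tool_rot: [0.755, 0.656, 0.0, 0.001]
ft_force: [-0.8, 0.4, 6.0]
grip_width: 0.0599
t 9.2 pos [ 0.5836 -0.3946  0.0296] yawx 81.98 q6 -0.61 w 0.0599 F [-0.8  0.4  6. ]
```

```bash
python3 -m jog '[{"grip":255,"travel":[0,0,4],"twist":0},{"grip":255,"travel":[0,0,4],"twist":0},{"grip":255,"travel":[-1.4,3.8,0],"twist":0.5},{"grip":255,"travel":[-1.4,3.8,0],"twist":0},{"grip":255,"travel":[-1.4,3.9,0],"twist":0},{"grip":255,"travel":[-1.4,3.9,0],"twist":0},{"grip":255,"travel":[-1.35,3.8,0],"twist":0},{"grip":255,"travel":[-1.3,3.8,0],"twist":0}]'
python3 -m jog '[{"grip":255,"travel":[0,0,-2.5],"twist":0},{"grip":255,"travel":[0,0,-2.5],"twist":0},{"grip":255,"travel":[0,0,0],"twist":0},{"grip":255,"travel":[0,0,0],"twist":0},{"grip":255,"travel":[0,0,0],"twist":0}]'
python3 - <<'E'
from h import *
st();wsnap('w7');snap('top','t7')
E
```

```text
time: 10.0
position: [0.4998, -0.1626, 0.1083]
tool_rot: [0.752, 0.659, 0.0, -0.0]
ft_force: [0.2, 0.6, -1.4]
grip_width: 0.0595
time: 10.5
position: [0.5014, -0.1648, 0.0593]
tool_rot: [0.752, 0.659, 0.0, 0.001]
ft_force: [0.3, -1.5, -1.0]
grip_width: 0.0597
t 10.5 pos [ 0.5014 -0.1648  0.0593] yawx 82.45 q6 -0.4 w 0.0597 F [ 0.3 -1.5 -1. ]
```

View pics/w7.png

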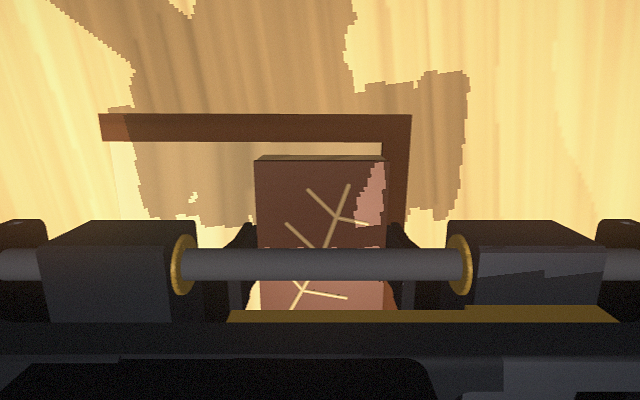

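Run:
```python
from fit import *
p=fit('w7',[(411,115),(383,142),(100,114),(102,140)],[(.085,.1,.011),(.07,.085,.011),(-.085,.1,.011),(-.085,.085,.011)],[.46,-.19,-.13])
for p in (p,[.4613,-.195,np.radians(-7.45)]):
  c,s=np.cos(p[2]),np.sin(p[2]);R=np.array([[c,-s],[s,c]]);o=get_obs()['position'][:2]
  print('block centre local by TCP',R.T@(o-p[:2]))
# block upper edges
e=[wback('w7',u,.0518) for u in ((258,160),(383,160))];print(e,(e[0]+e[1])/2)
```

```text
w7 [ 0.4609 -0.1961] -7.84 res px [ 1.7 -0.3  0.5  0.5 -2.8 -0.8 -0.4  1.3]
block centre local by TCP [0.03599824 0.03640134]
block centre local by TCP [0.03595266 0.03505499]
[array([ 0.47996179, -0.11658566,  0.0518    ]), array([ 0.53403561, -0.12379362,  0.0518    ])] [ 0.5069987  -0.12018964  0.0518    ]
```

```bash
python3 -m jog '[{"grip":255,"travel":[0,0,-1.3],"twist":0},{"grip":255,"travel":[0,0,-1.0],"twist":0},{"grip":255,"travel":[0,0,0],"twist":0},{"grip":255,"travel":[0,0,0],"twist":0},{"grip":0,"travel":[0,0,0],"twist":0},{"grip":0,"travel":[0,0,0],"twist":0},{"grip":0,"travel":[0,0,0],"twist":0},{"grip":0,"travel":[0,0,0],"twist":0}]'
python3 -m jog '[{"grip":0,"travel":[0,0,2],"twist":0},{"grip":0,"travel":[0,0,5],"twist":0},{"grip":0,"travel":[0,0,5],"twist":0},{"grip":0,"travel":[0,2,5],"twist":8},{"grip":0,"travel":[0,5,2],"twist":8},{"grip":0,"travel":[0,5,0],"twist":8},{"grip":0,"travel":[0,5,0],"twist":8},{"grip":0,"travel":[0,5,0],"twist":8}]'
python3 -m jog '[{"grip":0,"travel":[0,5,0],"twist":8},{"grip":0,"travel":[0,5,0],"twist":8},{"grip":0,"travel":[0,5,0],"twist":8},{"grip":0,"travel":[0,5,0],"twist":8},{"grip":0,"travel":[0,5,0],"twist":8},{"grip":0,"travel":[-1,5,0],"twist":8},{"grip":0,"travel":[0,4,0],"twist":0},{"grip":0,"travel":[0,0,0],"twist":0}]'
python3 - <<'E'
from h import *
st();wsnap('w8')
find('wrist','brayer')
im=cv2.imread('pics/w8.png');snap('top','t8',(230,180,480,300),2.4)
t=cv2.imread('pics/t8.png');im=cv2.resize(im,(600,375));cv2.imwrite('pics/v8.png',np.vstack([im[:260],t[:288]]))
E
```

```text
time: 11.4
position: [0.5009, -0.1643, 0.0356]
tool_rot: [0.752, 0.659, 0.0, 0.0]
ft_force: [-0.6, -0.1, 0.1]
grip_width: 0.0828
time: 12.2
position: [0.5005, 0.0524, 0.2212]
tool_rot: [0.479, 0.878, 0.0, 0.001]
ft_force: [1.6, 0.4, -0.5]
grip_width: 0.0871
time: 13.0
position: [0.4901, 0.3948, 0.2206]
tool_rot: [0.08, 0.997, 0.002, 0.001]
ft_force: [-0.6, -0.1, -0.2]
grip_width: 0.0872
t 13.0 pos [0.4901 0.3948 0.2206] yawx 170.79 q6 -0.91 w 0.0872 F [-0.6 -0.1 -0.2]
brayer wrist [([0.403, 0.42, 0.03], 0.87)]
```

View pics/v8.png

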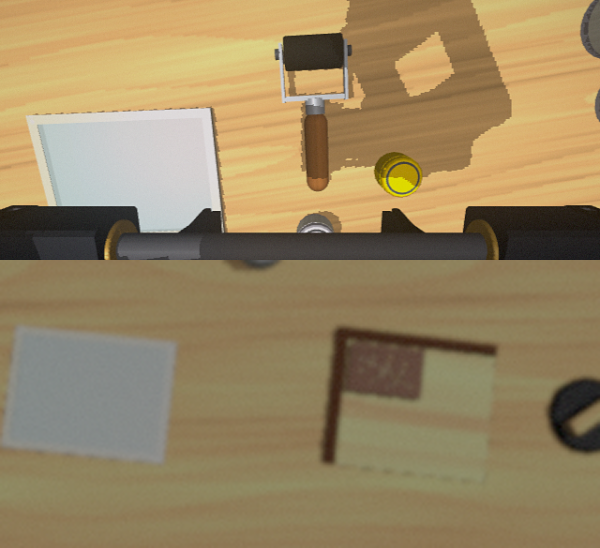

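Run:
```python
from h import *
hsv=cv2.cvtColor(cv2.imread('pics/w8.png'),cv2.COLOR_BGR2HSV).astype(int)
m=np.zeros(hsv.shape[:2],bool);m[100:215,300:375]=True
m&=(hsv[...,2]<150)&(hsv[...,1]>120)
m=cv2.morphologyEx(m.astype(np.uint8),cv2.MORPH_OPEN,np.ones((5,5)))
ys,xs=np.nonzero(m)
for r in range(110,212,10):
  q=xs[ys==r]; print(r,(q.min(),q.max()) if len(q) else None)
print('roller/handle',)
f=wback('w8',(336.5,119),.022);h=wback('w8',(339,203),.013)
d=(f-h)[:2];print(f,h,np.hypot(*d),np.degrees(np.arctan2(d[1],d[0])))
for u in ((294,57),(374,53)): print(wback('w8',u,.024))
```

```text
110 None
120 (np.int64(347), np.int64(374))
130 (np.int64(321), np.int64(349))
140 (np.int64(323), np.int64(349))
150 (np.int64(324), np.int64(368))
160 (np.int64(322), np.int64(350))
170 (np.int64(325), np.int64(350))
180 (np.int64(326), np.int64(350))
190 (np.int64(332), np.int64(338))
200 None
210 None
roller/handle
[0.43765554 0.41916967 0.022     ] [0.52487763 0.40909572 0.013     ] 0.08780192357038297 173.41165927426354
[0.37568506 0.38859285 0.024     ]
[0.38413996 0.46225812 0.024     ]
```

```bash
python3 -m jog '[{"grip":0,"travel":[-1.9,1.1,-4],"twist":2.6},{"grip":0,"travel":[-1.9,1.2,-4],"twist":0},{"grip":0,"travel":[0,0,-4.5],"twist":0},{"grip":0,"travel":[0,0,-4],"twist":0},{"grip":0,"travel":[0,0,-2],"twist":0},{"grip":0,"travel":[0,0,-1.1],"twist":0},{"grip":0,"travel":[0,0,0],"twist":0},{"grip":0,"travel":[0,0,0],"twist":0}]'
python3 -m jog '[{"grip":255,"travel":[0,0,0],"twist":0},{"grip":255,"travel":[0,0,0],"twist":0},{"grip":255,"travel":[0,0,0],"twist":0},{"grip":255,"travel":[0,0,0],"twist":0},{"grip":255,"travel":[0,0,0],"twist":0},{"grip":255,"travel":[0,0,0],"twist":0},{"grip":255,"travel":[0,0,0],"twist":0},{"grip":255,"travel":[0,0,0],"twist":0}]' 25
python3 -c "from h import *;st()"
```

```text
time: 13.95
position: [0.4541, 0.412, 0.0254]
tool_rot: [0.061, 0.998, 0.0, 0.001]
ft_force: [0.2, 0.0, -0.0]
grip_width: 0.0871
time: 14.75
position: [0.453, 0.4129, 0.0245]
tool_rot: [0.06, 0.998, 0.0, 0.0]
ft_force: [0.3, 0.7, 0.7]
grip_width: 0.0308
t 14.75 pos [0.453  0.4129 0.0245] yawx 173.07 q6 -0.89 w 0.0308 F [0.3 0.7 0.7]
```

```bash
python3 -m jog '[{"grip":255,"travel":[0,0,0],"twist":0},{"grip":255,"travel":[0,0,0],"twist":0},{"grip":255,"travel":[0,0,3],"twist":0},{"grip":255,"travel":[0,0,4],"twist":0},{"grip":255,"travel":[0,0,4],"twist":-8.2},{"grip":255,"travel":[0,-3,0],"twist":-8.2},{"grip":255,"travel":[0,-3,0],"twist":-8.2},{"grip":255,"travel":[0,-3,0],"twist":-8.2}]'
python3 -m jog '[{"grip":255,"travel":[0,-3,0],"twist":-8.2},{"grip":255,"travel":[0,-3,0],"twist":-8.2},{"grip":255,"travel":[0,-3,0],"twist":-8.2},{"grip":255,"travel":[0,-3,0],"twist":-8.2},{"grip":255,"travel":[0,-3,0],"twist":-8.2},{"grip":255,"travel":[0,-3,0],"twist":-8.2},{"grip":255,"travel":[0,-3,0],"twist":-8.2},{"grip":255,"travel":[0,-3,0],"twist":-8.2}]'
python3 -m jog '[{"grip":255,"travel":[0,-3,0],"twist":-8.2},{"grip":255,"travel":[0,-3,0],"twist":-8.2},{"grip":255,"travel":[0.7,-1.8,0],"twist":-8.2},{"grip":255,"travel":[0,0,0],"twist":-8.2},{"grip":255,"travel":[0,0,0],"twist":-8.2},{"grip":255,"travel":[0,0,0],"twist":-8.2},{"grip":255,"travel":[0,0,0],"twist":-8.2},{"grip":255,"travel":[0,0,0],"twist":-8.2}]'
python3 -m jog '[{"grip":255,"travel":[0,0,0],"twist":-8.2},{"grip":255,"travel":[0,0,0],"twist":-8.2},{"grip":255,"travel":[0,0,0],"twist":0},{"grip":255,"travel":[0,0,0],"twist":0},{"grip":255,"travel":[0,0,0],"twist":0}]'
python3 - <<'E'
from h import *
st();wsnap('w9')
E
```

```text
time: 15.55
position: [0.4524, 0.3218, 0.1348]
tool_rot: [0.342, 0.94, -0.0, 0.0]
ft_force: [-0.5, -0.2, -2.6]
grip_width: 0.0241
time: 16.35
position: [0.4525, 0.0816, 0.1345]
tool_rot: [0.797, 0.604, -0.0, -0.0]
ft_force: [-0.3, 0.0, -0.9]
grip_width: 0.0245
time: 17.15
position: [0.4596, 0.0048, 0.1344]
tool_rot: [0.997, 0.076, -0.0, -0.0]
ft_force: [0.0, -0.1, -1.0]
grip_width: 0.0244
time: 17.65
position: [0.4599, 0.0048, 0.1345]
tool_rot: [0.998, -0.063, -0.0, -0.0]
ft_force: [0.1, -0.2, -1.1]
grip_width: 0.0246
t 17.65 pos [0.4599 0.0048 0.1345] yawx -7.21 q6 1.46 w 0.0246 F [ 0.1 -0.2 -1.1]
```

View pics/w9.png

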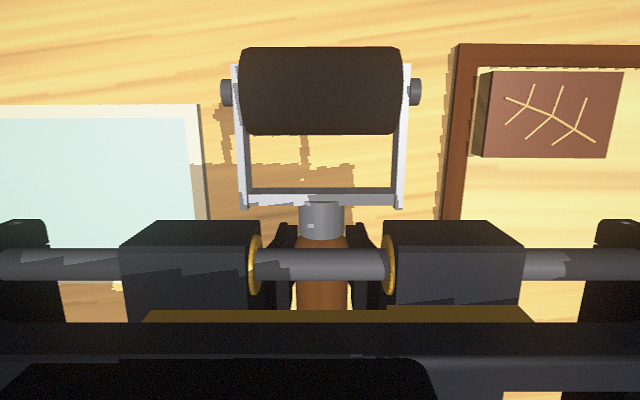

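```bash
python3 -m jog '[{"grip":255,"travel":[0,0,-4],"twist":0},{"grip":255,"travel":[0,0,-4],"twist":0},{"grip":255,"travel":[0,0,-2],"twist":0},{"grip":255,"travel":[0,0,-0.9],"twist":0},{"grip":255,"travel":[0,0,0],"twist":0},{"grip":255,"travel":[0,0,-0.1],"twist":0},{"grip":255,"travel":[0,0,0],"twist":0},{"grip":255,"travel":[0,0,0],"twist":0}]'
python3 -m jog '[{"grip":100,"travel":[0,0,0],"twist":0},{"grip":100,"travel":[0,0,0],"twist":0},{"grip":100,"travel":[0,0,0],"twist":0},{"grip":0,"travel":[0,0,0],"twist":0},{"grip":0,"travel":[0,0,0],"twist":0},{"grip":0,"travel":[0,0,0],"twist":0},{"grip":0,"travel":[0,0,3],"twist":0},{"grip":0,"travel":[0,0,4],"twist":0}]'
python3 -m jog '[{"grip":0,"travel":[0,0,5],"twist":0},{"grip":0,"travel":[0,0,5],"twist":0},{"grip":0,"travel":[0,0,3],"twist":0},{"grip":0,"travel":[5,0,0],"twist":8},{"grip":0,"travel":[0,0,0],"twist":0},{"grip":0,"travel":[0,0,0],"twist":0},{"grip":0,"travel":[0,0,0],"twist":0}]'
python3 - <<'E'
from h import *
st();wsnap('w10');find('wrist','brayer','big_tin');camera('top');find('top','brayer','big_tin','small_tin')
E
```

```text
time: 18.5
position: [0.4605, 0.0047, 0.0252]
tool_rot: [0.998, -0.064, 0.001, 0.0]
ft_force: [1.0, 0.4, -0.8]
grip_width: 0.0241
time: 19.3
position: [0.4585, 0.005, 0.0937]
tool_rot: [0.998, -0.064, -0.003, -0.0]
ft_force: [0.8, -0.1, -0.0]
grip_width: 0.0801
time: 20.0
position: [0.5084, 0.0051, 0.2236]
tool_rot: [1.0, 0.006, -0.002, -0.0]
ft_force: [-1.4, 0.2, 0.6]
grip_width: 0.0868
t 20.0 pos [0.5084 0.0051 0.2236] yawx 0.65 q6 1.35 w 0.0868 F [-1.4  0.2  0.6]
brayer wrist []
big_tin wrist [([0.644, -0.014, 0.063], 0.77)]
brayer top []
big_tin top [([0.657, -0.016, 0.063], 0.66)]
small_tin top [([0.576, 0.391, 0.04], 0.61), ([0.673, 0.438, 0.037], 0.59), ([0.615, 0.48, 0.038], 0.57), ([0.518, 0.492, 0.038], 0.48), ([0.695, -0.31, 0.058], 0.46)]
```

View pics/w10.png

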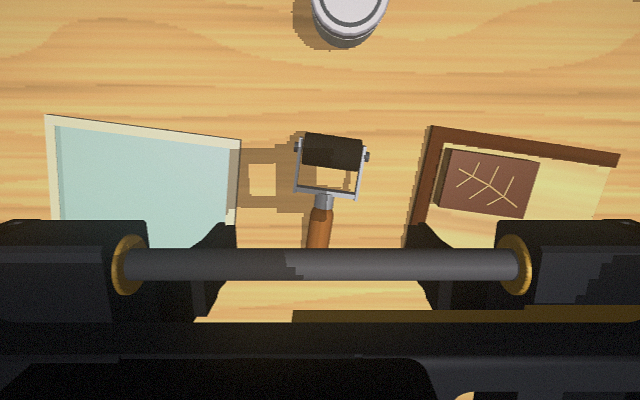

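```bash
python3 -m jog '[{"grip":0,"travel":[2.3,0,0],"twist":8.55},{"grip":0,"travel":[2.3,0,0],"twist":8.55},{"grip":0,"travel":[2.3,0,0],"twist":8.55},{"grip":0,"travel":[2.3,0,0],"twist":8.55},{"grip":0,"travel":[2.3,0,0],"twist":8.55},{"grip":0,"travel":[2.3,0,0],"twist":8.55},{"grip":0,"travel":[2.3,0,0],"twist":8.55},{"grip":0,"travel":[2.3,0,0],"twist":8.55}]'
python3 -m jog '[{"grip":0,"travel":[0,0,0],"twist":8.55},{"grip":0,"travel":[0,0,0],"twist":8.55},{"grip":0,"travel":[0,0,0],"twist":8.55},{"grip":0,"travel":[0,0,0],"twist":8.55},{"grip":0,"travel":[0,0,0],"twist":8.55},{"grip":0,"travel":[0,0,0],"twist":8.55},{"grip":0,"travel":[0,0,0],"twist":8.55},{"grip":0,"travel":[0,0,0],"twist":8.55}]'
python3 -m jog '[{"grip":0,"travel":[0,0,0],"twist":8.55},{"grip":0,"travel":[0,0,0],"twist":8.55},{"grip":0,"travel":[0,0,0],"twist":8.55},{"grip":0,"travel":[0,0,0],"twist":8.55},{"grip":0,"travel":[0,0,0],"twist":8.55},{"grip":0,"travel":[0,0,0],"twist":0},{"grip":0,"travel":[0,0,0],"twist":0},{"grip":0,"travel":[0,0,0],"twist":0}]'
python3 - <<'E'
from h import *
st();im=wsnap('w11');find('wrist','big_tin')
print(wback('w10',(350,1),.064))
E
```

```text
time: 21.15
position: [0.6946, 0.0048, 0.2242]
tool_rot: [0.822, 0.569, -0.0, -0.0]
ft_force: [0.0, -0.6, -0.2]
grip_width: 0.0871
time: 21.95
position: [0.6937, 0.0048, 0.2242]
tool_rot: [0.36, 0.933, -0.0, -0.0]
ft_force: [-0.4, 0.1, -0.3]
grip_width: 0.0872
time: 22.75
position: [0.6939, 0.0047, 0.2244]
tool_rot: [-0.001, 1.0, 0.0, -0.0]
ft_force: [0.0, -0.0, -0.6]
grip_width: 0.0867
t 22.75 pos [0.6939 0.0047 0.2244] yawx -179.9 q6 -1.73 w 0.0867 F [ 0.  -0.  -0.6]
big_tin wrist [([0.664, -0.014, 0.069], 0.84)]
[ 0.65673154 -0.01599603  0.064     ]
```

View pics/w11.png

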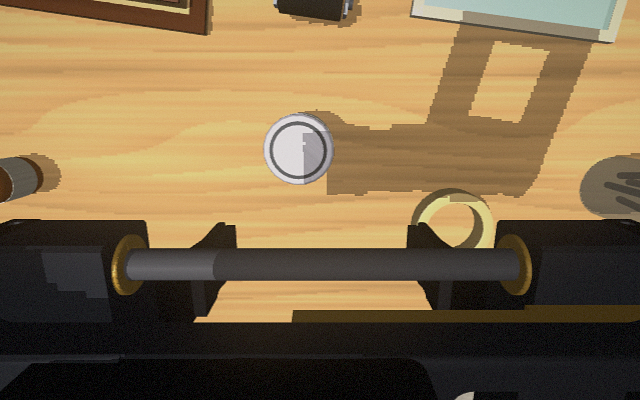

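Run:
```python
from h import *
print(wback('w11',(298.5,149),.064),wback('w11',(613,42),.008),wback('w11',(411,14),.008))
c,s=np.cos(np.radians(-6.8)),np.sin(np.radians(-6.8));R=np.array([[c,-s],[s,c]]);o=np.array([.4787,.2007])
for n,l in dict(bl=(.075,.1),br=(.075,-.1),big=(.127,.05),small=(.117,-.05)).items(): print(n,o+R@l)
```

```text
[ 0.66256645 -0.01523971  0.064     ] [0.56502391 0.288439   0.008     ] [0.54047976 0.09037823 0.008     ]
bl [0.56501281 0.29111625]
br [0.54133202 0.09252315]
big [0.61072682 0.23531097]
small [0.58895677 0.13719846]
```

```bash
python3 -m jog '[{"grip":0,"travel":[-1.6,-1,-4],"twist":0},{"grip":0,"travel":[-1.6,-1,-4],"twist":0},{"grip":0,"travel":[0,0,-2],"twist":0},{"grip":0,"travel":[0,0,-2],"twist":0},{"grip":0,"travel":[0,0,-2],"twist":0},{"grip":0,"travel":[0,0,-2],"twist":0},{"grip":0,"travel":[0,0,-2.4],"twist":0},{"grip":0,"travel":[0,0,0],"twist":0}]' 30
python3 -m jog '[{"grip":255,"travel":[0,0,0],"twist":0},{"grip":255,"travel":[0,0,0],"twist":0},{"grip":255,"travel":[0,0,0],"twist":0},{"grip":255,"travel":[0,0,0],"twist":0},{"grip":255,"travel":[0,0,0],"twist":0},{"grip":255,"travel":[0,0,0],"twist":0},{"grip":255,"travel":[0,0,3],"twist":0},{"grip":255,"travel":[0,0,0],"twist":0}]'
python3 -c "from h import *;st()"
```

```text
time: 23.65
position: [0.6595, -0.0148, 0.0373]
tool_rot: [-0.001, 1.0, 0.001, -0.003]
ft_force: [-0.4, -0.6, -1.0]
grip_width: 0.0866
time: 24.45
position: [0.6641, -0.0155, 0.0732]
tool_rot: [-0.002, 1.0, -0.001, 0.003]
ft_force: [1.6, 0.1, -2.2]
grip_width: 0.0637
t 24.45 pos [ 0.6641 -0.0155  0.0732] yawx -179.77 q6 -1.77 w 0.0637 F [ 1.6  0.1 -2.2]
```

```bash
python3 -m jog '[{"grip":255,"travel":[-1,3,0],"twist":6},{"grip":255,"travel":[-1,4,0],"twist":6},{"grip":255,"travel":[-1,4,0],"twist":7},{"grip":255,"travel":[-1,4,0],"twist":7},{"grip":255,"travel":[-0.6,4,0],"twist":6},{"grip":255,"travel":[-0.5,3,0],"twist":6},{"grip":255,"travel":[0,3,0],"twist":0},{"grip":255,"travel":[0,0,0],"twist":0}]'
python3 -m jog '[{"grip":255,"travel":[0,0,0],"twist":0},{"grip":255,"travel":[0,0,0],"twist":0},{"grip":255,"travel":[0,0,0],"twist":0}]'
python3 - <<'E'
from h import *
st();wsnap('w12')
E
```

```text
time: 25.25
position: [0.6097, 0.2389, 0.0693]
tool_rot: [-0.329, 0.944, 0.001, -0.0]
ft_force: [-0.1, -1.2, -2.4]
grip_width: 0.0636
time: 25.55
position: [0.611, 0.2334, 0.0701]
tool_rot: [-0.327, 0.945, -0.0, -0.0]
ft_force: [-0.2, 0.4, -2.8]
grip_width: 0.0637
t 25.55 pos [0.611  0.2334 0.0701] yawx -141.87 q6 -2.04 w 0.0637 F [-0.2  0.4 -2.8]
```

View pics/w12.png

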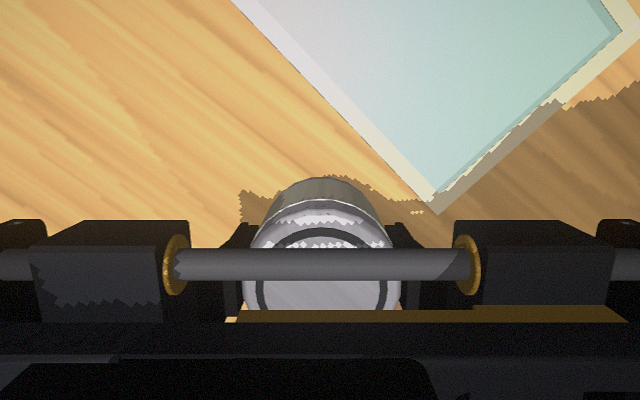

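Run:
```python
from h import *
a=wback('w12',(432,211),.008);b=wback('w12',(236,0),.008);print(a,b)
d=(b-a)[:2]/np.hypot(*(b-a)[:2]);v=get_obs()['position'][:2]-a[:2]
print('along',v@d,'perp',d[0]*v[1]-d[1]*v[0],'edge yaw',np.degrees(np.arctan2(-d[1],-d[0]))-90)
```

```text
[0.564756  0.2849425 0.008    ] [0.5423965  0.12182786 0.008     ]
along 0.044722166785712794 perp 0.05290523511090716 edge yaw -7.805370050161017
```

```bash
python3 -m jog '[{"grip":255,"travel":[0,0,-1.5],"twist":0},{"grip":255,"travel":[0,0,-1],"twist":0},{"grip":255,"travel":[0,0,-0.4],"twist":0},{"grip":255,"travel":[0,0,0],"twist":0},{"grip":255,"travel":[0,0,0],"twist":0},{"grip":255,"travel":[0,0,-0.1],"twist":0},{"grip":255,"travel":[0,0,0],"twist":0},{"grip":255,"travel":[0,0,0],"twist":0}]'
python3 -m jog '[{"grip":0,"travel":[0,0,0],"twist":0},{"grip":0,"travel":[0,0,0],"twist":0},{"grip":0,"travel":[0,0,0],"twist":0},{"grip":0,"travel":[0,0,0],"twist":0},{"grip":0,"travel":[0,0,0],"twist":0},{"grip":0,"travel":[0,0,3],"twist":0},{"grip":0,"travel":[0,0,4],"twist":0},{"grip":0,"travel":[0,0,5],"twist":0}]'
python3 -m jog '[{"grip":0,"travel":[0,0,5],"twist":0},{"grip":0,"travel":[0,0,3],"twist":-8},{"grip":0,"travel":[1,5,0],"twist":-8},{"grip":0,"travel":[0,5,0],"twist":-8},{"grip":0,"travel":[0,5,0],"twist":-8},{"grip":0,"travel":[0,2,0],"twist":-6},{"grip":0,"travel":[0,0,0],"twist":0},{"grip":0,"travel":[0,0,0],"twist":0}]'
python3 - <<'E'
from h import *
st();wsnap('w13');find('wrist','small_tin','big_tin')
camera('top');find('top','big_tin','small_tin')
E
```

```text
time: 26.4
position: [0.61, 0.2339, 0.0418]
tool_rot: [-0.327, 0.945, -0.0, -0.001]
ft_force: [-3.8, -2.4, 10.9]
grip_width: 0.0636
time: 27.2
position: [0.6095, 0.2344, 0.1595]
tool_rot: [-0.327, 0.945, 0.0, -0.003]
ft_force: [1.0, -0.7, -0.0]
grip_width: 0.0871
time: 28.0
position: [0.6203, 0.4038, 0.2398]
tool_rot: [-0.003, 1.0, -0.001, -0.0]
ft_force: [-0.7, -0.7, 0.7]
grip_width: 0.0869
t 28.0 pos [0.6203 0.4038 0.2398] yawx -179.62 q6 -1.15 w 0.0869 F [-0.7 -0.7  0.7]
small_tin wrist [([0.578, 0.4, 0.037], 0.86), ([0.519, 0.495, 0.041], 0.85), ([0.612, 0.481, 0.037], 0.71), ([0.496, 0.205, 0.009], 0.7), ([0.672, 0.435, 0.037], 0.57)]
big_tin wrist [([0.606, 0.242, 0.066], 0.68)]
big_tin top [([0.605, 0.232, 0.064], 0.79), ([0.576, 0.39, 0.039], 0.5)]
small_tin top [([0.578, 0.39, 0.038], 0.74), ([0.703, 0.314, 0.093], 0.65)]
```

View pics/w13.png

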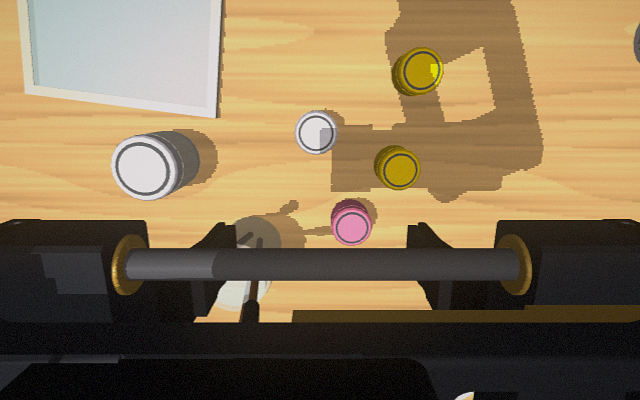

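Run:
```python
from h import *
for n,uv in dict(small=(316,132),y1=(399,169),y2=(421,71),pink=(351,225)).items(): print(n,wback('w13',uv,.038))
for z in (.033,.038,.043): print(z,wback('w13',(316,132),z)[:2],wback('w1',(335,240),z)[:2])
# refine lid by Hough
g=cv2.cvtColor(cv2.imread('pics/w13.png'),cv2.COLOR_BGR2GRAY)[100:165,280:350]
print(cv2.HoughCircles(g,cv2.HOUGH_GRADIENT,1,40,param1=100,param2=12,minRadius=17,maxRadius=25))
print('big', wback('w13',(144,167),.064))
```

```text
small [0.57696933 0.39817784 0.038     ]
y1 [0.61367879 0.48291512 0.038     ]
y2 [0.51913353 0.49792366 0.038     ]
pink [0.67435349 0.43563691 0.038     ]
0.033 [0.57731946 0.39809705] [0.57466885 0.39820682]
0.038 [0.57696933 0.39817784] [0.57264186 0.39799161]
0.043 [0.5766192  0.39825863] [0.57061486 0.39777641]
[[[35.5 32.5 17.7]]]
big [0.60865322 0.23663985 0.064     ]
```

```bash
python3 -m jog '[{"grip":0,"travel":[-2,-0.3,0],"twist":-7.8},{"grip":0,"travel":[-2.3,-0.3,0],"twist":-7.8},{"grip":0,"travel":[0,0,-1],"twist":-7.8},{"grip":0,"travel":[0,0,-1],"twist":-7.8},{"grip":0,"travel":[0,0,-1],"twist":-7.8},{"grip":0,"travel":[0,0,-1],"twist":-7.8},{"grip":0,"travel":[0,0,-1],"twist":-7.8},{"grip":0,"travel":[0,0,-1],"twist":-7.8}]' 20
python3 -m jog '[{"grip":0,"travel":[0,0,-1],"twist":-7.8},{"grip":0,"travel":[0,0,-3],"twist":0},{"grip":0,"travel":[0,0,0],"twist":0},{"grip":0,"travel":[0,0,0],"twist":0}]'
python3 - <<'E'
from h import *
st();wsnap('w14');find('wrist','small_tin')
p=get_obs()['position'];print('expected lid px',wpx('w14',[.577,.398,.038]))
g=cv2.cvtColor(cv2.imread('pics/w14.png'),cv2.COLOR_BGR2GRAY)
print(cv2.HoughCircles(g[150:248,250:400],cv2.HOUGH_GRADIENT,1,20,param1=100,param2=12,minRadius=20,maxRadius=45))
E
```

```text
time: 29.1
position: [0.5782, 0.397, 0.1805]
tool_rot: [0.519, 0.855, 0.0, 0.0]
ft_force: [0.3, -0.6, -0.3]
grip_width: 0.0872
time: 29.5
position: [0.5777, 0.3972, 0.1403]
tool_rot: [0.574, 0.819, -0.001, -0.0]
ft_force: [0.2, 0.9, 0.7]
grip_width: 0.0868
t 29.5 pos [0.5777 0.3972 0.1403] yawx 110.0 q6 0.09 w 0.0868 F [0.2 0.9 0.7]
small_tin wrist [([0.667, 0.437, 0.04], 0.98), ([0.578, 0.402, 0.033], 0.79), ([0.519, 0.497, 0.041], 0.63), ([0.611, 0.486, 0.037], 0.56)]
expected lid px [321.0191872  199.53842134]
[[[71.5 45.5 29.3]
  [74.5 65.5 35.5]]]
```

```bash
python3 -m jog '[{"grip":0,"travel":[0,0,-3],"twist":0},{"grip":0,"travel":[0,0,-3],"twist":0},{"grip":0,"travel":[0,0,-3],"twist":0},{"grip":0,"travel":[0,0,-1.6],"twist":0},{"grip":0,"travel":[0,0,0],"twist":0},{"grip":255,"travel":[0,0,0],"twist":0},{"grip":255,"travel":[0,0,0],"twist":0},{"grip":255,"travel":[0,0,0],"twist":0}]' 20
python3 -m jog '[{"grip":255,"travel":[0,0,0],"twist":0},{"grip":255,"travel":[0,0,0],"twist":0},{"grip":255,"travel":[0,0,0],"twist":0},{"grip":255,"travel":[0,0,0],"twist":0},{"grip":255,"travel":[0,0,0],"twist":0},{"grip":255,"travel":[0,0,0],"twist":0}]'
python3 -c "from h import *;st()"
```

```text
time: 30.4
position: [0.579, 0.3984, 0.0365]
tool_rot: [0.573, 0.819, 0.001, 0.001]
ft_force: [0.0, 0.0, -0.2]
grip_width: 0.0703
time: 31.0
position: [0.5779, 0.3978, 0.0348]
tool_rot: [0.573, 0.819, 0.0, 0.0]
ft_force: [-0.6, -0.2, 2.6]
grip_width: 0.0438
t 31.0 pos [0.5779 0.3978 0.0348] yawx 110.02 q6 0.09 w 0.0438 F [-0.6 -0.2  2.6]
```

```bash
python3 -m jog '[{"grip":255,"travel":[0,0,3],"twist":0},{"grip":255,"travel":[0,0,4],"twist":0},{"grip":255,"travel":[0,0,3],"twist":0},{"grip":255,"travel":[-4,0,0],"twist":0},{"grip":255,"travel":[-4,0,0],"twist":0},{"grip":255,"travel":[-4,-2,0],"twist":0},{"grip":255,"travel":[0,-4,0],"twist":0},{"grip":255,"travel":[0,-4,0],"twist":0}]'
python3 -m jog '[{"grip":255,"travel":[0,-4,0],"twist":0},{"grip":255,"travel":[0,-4,0],"twist":0},{"grip":255,"travel":[0,-4,0],"twist":0},{"grip":255,"travel":[0,-4,0],"twist":0},{"grip":255,"travel":[4,0,0],"twist":0},{"grip":255,"travel":[4,0,0],"twist":0},{"grip":255,"travel":[3,0,0],"twist":0},{"grip":255,"travel":[2.1,0,0],"twist":0}]'
python3 -m jog '[{"grip":255,"travel":[0,0,-2],"twist":0},{"grip":255,"travel":[0,0,-2],"twist":0},{"grip":255,"travel":[0,0,0],"twist":0},{"grip":255,"travel":[0,0,0],"twist":0},{"grip":255,"travel":[0,0,0],"twist":0}]'
python3 -c "from h import *;st()"
```

```text
time: 31.8
position: [0.4557, 0.2975, 0.1344]
tool_rot: [0.572, 0.82, -0.0, -0.0]
ft_force: [1.7, -0.3, 0.2]
grip_width: 0.0434
time: 32.6
position: [0.5914, 0.1373, 0.1345]
tool_rot: [0.574, 0.819, 0.001, 0.001]
ft_force: [-0.3, -0.0, -0.1]
grip_width: 0.0436
time: 33.1
position: [0.5893, 0.1379, 0.0953]
tool_rot: [0.573, 0.819, 0.0, 0.001]
ft_force: [0.1, 0.1, -0.7]
grip_width: 0.0435
t 33.1 pos [0.5893 0.1379 0.0953] yawx 110.03 q6 -0.3 w 0.0435 F [ 0.1  0.1 -0.7]
```

```bash
python3 -m jog '[{"grip":255,"travel":[0,0,-3],"twist":0},{"grip":255,"travel":[0,0,-2],"twist":0},{"grip":255,"travel":[0,0,-0.9],"twist":0},{"grip":255,"travel":[0,0,0],"twist":0},{"grip":255,"travel":[0,0,-0.1],"twist":0},{"grip":255,"travel":[0,0,0],"twist":0},{"grip":255,"travel":[0,0,0],"twist":0},{"grip":80,"travel":[0,0,0],"twist":0}]'
python3 -c "from h import *;st()"
python3 -m jog '[{"grip":80,"travel":[0,0,0],"twist":0},{"grip":80,"travel":[0,0,0],"twist":0},{"grip":80,"travel":[0,0,0],"twist":0},{"grip":80,"travel":[0,0,0],"twist":0},{"grip":80,"travel":[0,0,3],"twist":0},{"grip":80,"travel":[0,0,5],"twist":0},{"grip":0,"travel":[0,0,5],"twist":0},{"grip":0,"travel":[0,0,5],"twist":0}]'
python3 -m jog '[{"grip":0,"travel":[-1,-5,2],"twist":0},{"grip":0,"travel":[-1,-5,0],"twist":0},{"grip":0,"travel":[-1,-5,0],"twist":0},{"grip":0,"travel":[-1,-5,0],"twist":0},{"grip":0,"travel":[-1,-5,0],"twist":0},{"grip":0,"travel":[-1,-5,0],"twist":0},{"grip":0,"travel":[0,-5,0],"twist":0},{"grip":0,"travel":[0,-5,0],"twist":0}]'
python3 -m jog '[{"grip":0,"travel":[0,-5,0],"twist":2},{"grip":0,"travel":[0,-5,0],"twist":2},{"grip":0,"travel":[0,-2,0],"twist":3},{"grip":0,"travel":[0,0,0],"twist":3},{"grip":0,"travel":[0,0,0],"twist":0},{"grip":0,"travel":[0,0,0],"twist":0}]'
python3 - <<'E'
from h import *
st();wsnap('w15');find('wrist','baren','block');camera('top');find('top','small_tin','big_tin','baren')
E
```

```text
time: 33.9
position: [0.5892, 0.1378, 0.0352]
tool_rot: [0.573, 0.819, 0.0, 0.0]
ft_force: [-0.7, -0.3, -0.2]
grip_width: 0.0469
t 33.9 pos [0.5892 0.1378 0.0352] yawx 110.03 q6 -0.3 w 0.0469 F [-0.7 -0.3 -0.2]
time: 34.7
position: [0.5883, 0.1377, 0.2161]
tool_rot: [0.573, 0.819, -0.0, -0.0]
ft_force: [0.5, -0.6, 0.3]
grip_width: 0.0687
time: 35.5
position: [0.5299, -0.2548, 0.233]
tool_rot: [0.574, 0.819, 0.0, -0.0]
ft_force: [0.7, -0.3, 0.3]
grip_width: 0.0872
time: 36.1
position: [0.5304, -0.3724, 0.2325]
tool_rot: [0.5, 0.866, 0.0, -0.0]
ft_force: [0.1, -0.2, 0.5]
grip_width: 0.0867
t 36.1 pos [ 0.5304 -0.3724  0.2325] yawx 119.97 q6 -1.31 w 0.0867 F [ 0.1 -0.2  0.5]
baren wrist [([0.449, -0.408, 0.013], 0.56)]
block wrist [([0.514, -0.207, 0.027], 0.82)]
small_tin top [([0.59, 0.136, 0.042], 0.7), ([0.518, 0.492, 0.04], 0.59), ([0.611, 0.48, 0.04], 0.56), ([0.675, 0.436, 0.037], 0.48)]
big_tin top [([0.604, 0.234, 0.062], 0.73), ([0.481, 0.195, 0.011], 0.28)]
baren top []
```

Run:
```python
from h import *
for f,c,r in (('w3',(213,114.5),40),('w4',(285,174),37)):
    h=cv2.cvtColor(cv2.imread(f'pics/{f}.png'),cv2.COLOR_BGR2HSV)
    m=((h[...,2]>130)&(h[...,1]>60)).astype(np.uint8);k=np.zeros_like(m);cv2.circle(k,(int(c[0]),int(c[1])),r,1,-1)
    m=cv2.morphologyEx(m*k,cv2.MORPH_OPEN,np.ones((4,4)))
    n,l,s,_=cv2.connectedComponentsWithStats(m);i=1+s[1:,4].argmax();ct=np.argwhere(l==i)[:,::-1].astype(np.float32)
    rc=cv2.minAreaRect(ct);bp=cv2.boxPoints(rc);q=[wback(f,p,.047)[:2] for p in bp]
    e=max(q[1]-q[0],q[2]-q[1],key=np.linalg.norm);print(f,rc,'ctr',np.mean(q,0),'len',np.linalg.norm(e),'ang',np.degrees(np.arctan2(e[1],e[0]))%180,'disc',wback(f,c,.013)[:2])
```

```text
w3 ((204.17620849609375, 115.80691528320312), (21.199390411376953, 62.853641510009766), 55.3758430480957) ctr [ 0.44183476 -0.40880714] len 0.06234997245440122 ang 122.31667110765487 disc [ 0.44102263 -0.41039113]
w4 ((283.0002136230469, 181.86572265625), (19.176523208618164, 61.360755920410156), 57.61932373046875) ctr [ 0.44153777 -0.41029058] len 0.06326091381629219 ang 122.27113783957961 disc [ 0.43977791 -0.41142104]
```

```bash
python3 -m jog '[{"grip":0,"travel":[-3,-1.3,0],"twist":1.5},{"grip":0,"travel":[-3,-1.3,0],"twist":0},{"grip":0,"travel":[-2.9,-1.2,-2],"twist":0},{"grip":0,"travel":[0,0,-4],"twist":0},{"grip":0,"travel":[0,0,-4],"twist":0},{"grip":0,"travel":[0,0,0],"twist":0},{"grip":0,"travel":[0,0,0],"twist":0},{"grip":0,"travel":[0,0,0],"twist":0}]' 25
python3 - <<'E'
from h import *
st();wsnap('w16');print([wpx('w16',[.441+a*np.cos(2.12),-.41+a*np.sin(2.12),.047]) for a in (-.035,0,.035)])
h=cv2.cvtColor(cv2.imread('pics/w16.png'),cv2.COLOR_BGR2HSV);v=h[...,2]
for r in (130,150,170,190,210,230): print(r,[int(x) for x in v[r,270:375:5]])
E
```

```text
time: 37.25
position: [0.4429, -0.4121, 0.1349]
tool_rot: [0.488, 0.873, -0.001, 0.002]
ft_force: [-0.4, 0.1, 0.2]
grip_width: 0.0871
t 37.25 pos [ 0.4429 -0.4121  0.1349] yawx 121.56 q6 -1.48 w 0.0871 F [-0.4  0.1  0.2]
[array([320.40226499, 248.63092655]), array([320.42450225, 202.08124781]), array([320.44846329, 151.92313677])]
130 [182, 180, 179, 175, 175, 173, 160, 171, 162, 163, 173, 163, 160, 162, 167, 161, 164, 152, 158, 164, 169]
150 [178, 173, 158, 53, 48, 73, 74, 67, 48, 41, 49, 47, 49, 53, 68, 68, 51, 49, 143, 161, 162]
170 [59, 56, 58, 54, 49, 75, 73, 115, 238, 238, 238, 238, 231, 40, 69, 65, 66, 63, 71, 65, 50]
190 [79, 77, 76, 81, 80, 73, 71, 87, 238, 239, 237, 237, 236, 37, 67, 70, 68, 68, 63, 66, 66]
210 [57, 77, 77, 80, 72, 69, 71, 73, 238, 238, 237, 233, 238, 38, 66, 70, 60, 64, 66, 65, 56]
230 [232, 238, 51, 51, 76, 72, 72, 72, 236, 236, 239, 232, 238, 59, 62, 62, 66, 52, 45, 237, 238]
```

```bash
python3 - <<'E'
from h import *
v=cv2.cvtColor(cv2.imread('pics/w16.png'),cv2.COLOR_BGR2HSV)[...,2]
print([int(x) for x in v[138:172,320]])
for r in (150,):
  print(r)
# disc upper silhouette -> circle fit on plane z=.013
P=[]
for c in range(285,360,5):
    col=v[120:200,c].astype(int);i=np.argmax(col<100)+120;P.append(wback('w16',(c,i),.013)[:2])
P=np.array(P)
from scipy.optimize import least_squares
print(least_squares(lambda x:np.hypot(*(P-x).T)-.047,[.441,-.41],loss='soft_l1',f_scale=.001).x)
E
python3 -m jog '[{"grip":0,"travel":[0,0,-3],"twist":0},{"grip":0,"travel":[0,0,-3],"twist":0},{"grip":0,"travel":[0,0,-2],"twist":0},{"grip":0,"travel":[0,0,-1.1],"twist":0},{"grip":0,"travel":[0,0,0],"twist":0},{"grip":255,"travel":[0,0,0],"twist":0},{"grip":255,"travel":[0,0,0],"twist":0},{"grip":255,"travel":[0,0,0],"twist":0}]' 25
python3 -m jog '[{"grip":255,"travel":[0,0,0],"twist":0},{"grip":255,"travel":[0,0,0],"twist":0},{"grip":255,"travel":[0,0,0],"twist":0},{"grip":255,"travel":[0,0,0],"twist":0},{"grip":255,"travel":[0,0,0],"twist":0},{"grip":255,"travel":[0,0,0],"twist":0},{"grip":255,"travel":[0,0,0],"twist":0}]'
python3 -c "from h import *;st()"
```

```text
[42, 47, 45, 48, 44, 47, 47, 44, 50, 43, 48, 49, 49, 67, 100, 92, 92, 89, 103, 117, 133, 150, 154, 159, 163, 164, 164, 166, 163, 247, 240, 238, 238, 238]
150
[ 0.44262823 -0.41337952]
time: 38.1
position: [0.4422, -0.4117, 0.0431]
tool_rot: [0.488, 0.873, -0.001, 0.001]
ft_force: [0.4, -0.7, 0.5]
grip_width: 0.0706
time: 38.8
position: [0.4416, -0.4109, 0.0417]
tool_rot: [0.488, 0.873, 0.0, -0.0]
ft_force: [0.1, -0.1, 0.6]
grip_width: 0.0197
t 38.8 pos [ 0.4416 -0.4109  0.0417] yawx 121.52 q6 -1.48 w 0.0197 F [ 0.1 -0.1  0.6]
```

```bash
python3 -m jog '[{"grip":255,"travel":[0,0,3],"twist":0},{"grip":255,"travel":[0,0,4],"twist":0},{"grip":255,"travel":[3,3.2,0],"twist":0},{"grip":255,"travel":[3,3.2,0],"twist":0},{"grip":255,"travel":[3,3.2,0],"twist":0},{"grip":255,"travel":[3,3.4,0],"twist":0},{"grip":255,"travel":[3,3.4,0],"twist":0},{"grip":255,"travel":[2,3.2,0],"twist":0}]'
python3 -m jog '[{"grip":255,"travel":[0,0,-3],"twist":0},{"grip":255,"travel":[0,0,0],"twist":0},{"grip":255,"travel":[0,0,0],"twist":0},{"grip":255,"travel":[0,0,0],"twist":0}]'
python3 -c "from h import *;st()"
```

```text
time: 39.6
position: [0.6134, -0.2132, 0.1116]
tool_rot: [0.488, 0.873, 0.0, 0.001]
ft_force: [-0.5, 0.0, -0.9]
grip_width: 0.0192
time: 40.0
position: [0.6116, -0.2161, 0.0825]
tool_rot: [0.489, 0.872, -0.0, 0.0]
ft_force: [0.0, 0.1, -1.3]
grip_width: 0.0196
t 40.0 pos [ 0.6116 -0.2161  0.0825] yawx 121.45 q6 -1.06 w 0.0196 F [ 0.   0.1 -1.3]
```

Lower 4.05 cm, release, lift clear, then check everything.

```bash
python3 -m jog '[{"grip":255,"travel":[0,0,-2],"twist":0},{"grip":255,"travel":[0,0,-1.5],"twist":0},{"grip":255,"travel":[0,0,-0.5],"twist":0},{"grip":255,"travel":[0,0,-0.1],"twist":0},{"grip":255,"travel":[0,0,0],"twist":0},{"grip":255,"travel":[0,0,0],"twist":0},{"grip":0,"travel":[0,0,0],"twist":0},{"grip":0,"travel":[0,0,0],"twist":0}]'
python3 -m jog '[{"grip":0,"travel":[0,0,0],"twist":0},{"grip":0,"travel":[0,0,0],"twist":0},{"grip":0,"travel":[0,0,0],"twist":0},{"grip":0,"travel":[0,0,0],"twist":0},{"grip":0,"travel":[0,0,3],"twist":0},{"grip":0,"travel":[0,0,4],"twist":0},{"grip":0,"travel":[0,0,5],"twist":0},{"grip":0,"travel":[0,0,5],"twist":0}]'
python3 -m jog '[{"grip":0,"travel":[2,4,4],"twist":8},{"grip":0,"travel":[2,5,0],"twist":8},{"grip":0,"travel":[2,5,0],"twist":8},{"grip":0,"travel":[2,5,0],"twist":8},{"grip":0,"travel":[1,5,0],"twist":8},{"grip":0,"travel":[0,3,0],"twist":8},{"grip":0,"travel":[0,0,0],"twist":8},{"grip":0,"travel":[0,0,0],"twist":2.5}]'
python3 -m jog '[{"grip":0,"travel":[0,0,5],"twist":0},{"grip":0,"travel":[0,0,0],"twist":0},{"grip":0,"travel":[0,0,0],"twist":0},{"grip":0,"travel":[0,0,0],"twist":0}]'
python3 - <<'E'
from h import *
st();w=wsnap('w17');snap('top','t17');snap('scene','s17')
find('top','block','brayer','big_tin','small_tin','baren');find('scene','block','brayer','big_tin','small_tin','baren','brush_jar','tape','ink_bottle')
t=cv2.imread('pics/raw_t17.png')[90:330,140:500]
w=cv2.imread('pics/w17.png')[:250]
s=cv2.imread('pics/raw_s17.png')[100:340,220:500]
cv2.imwrite('pics/final.png',np.vstack([np.hstack([cv2.resize(t,(450,300)),cv2.resize(s,(350,300))]),cv2.resize(w,(768,300)) if 0 else np.pad(cv2.resize(w,(768,300)),((0,0),(0,32),(0,0)))]))
E
```

```text
time: 40.8
position: [0.6124, -0.2154, 0.041]
tool_rot: [0.489, 0.872, 0.0, 0.001]
ft_force: [0.2, 0.6, 0.5]
grip_width: 0.0289
time: 41.6
position: [0.6112, -0.2147, 0.2119]
tool_rot: [0.488, 0.873, 0.0, -0.001]
ft_force: [0.7, 0.5, 0.4]
grip_width: 0.0854
time: 42.4
position: [0.6936, 0.0387, 0.2439]
tool_rot: [-0.003, 1.0, -0.0, -0.0]
ft_force: [-0.2, 0.2, 0.2]
grip_width: 0.087
time: 42.8
position: [0.6931, 0.0367, 0.2933]
tool_rot: [-0.0, 1.0, 0.0, -0.001]
ft_force: [0.7, -0.3, -1.1]
grip_width: 0.0872
t 42.8 pos [0.6931 0.0367 0.2933] yawx -179.98 q6 -1.68 w 0.0872 F [ 0.7 -0.3 -1.1]
block top [([0.505, -0.162, 0.026], 0.98)]
brayer top [([0.611, -0.213, 0.018], 0.59), ([0.524, -0.021, 0.042], 0.53), ([0.692, -0.308, 0.056], 0.18)]
big_tin top [([0.604, 0.235, 0.064], 0.62)]
small_tin top [([0.611, 0.479, 0.037], 0.79), ([0.675, 0.436, 0.036], 0.7), ([0.521, 0.492, 0.037], 0.58)]
baren top []
block scene [([0.522, -0.154, 0.032], 0.7)]
brayer scene [([0.499, 0.007, 0.035], 0.58)]
big_tin scene [([0.618, 0.238, 0.066], 0.69)]
small_tin scene [([0.525, 0.501, 0.037], 0.82), ([0.627, 0.488, 0.034], 0.7), ([0.686, 0.441, 0.037], 0.54), ([0.597, 0.145, 0.033], 0.52)]
baren scene [([0.623, -0.207, 0.014], 0.64)]
brush_jar scene [([0.718, 0.33, 0.097], 0.68), ([0.599, 0.147, 0.035], 0.44)]
tape scene [([0.759, 0.153, 0.021], 0.75)]
ink_bottle scene [([0.707, -0.312, 0.046], 0.6)]
```

View pics/final.png

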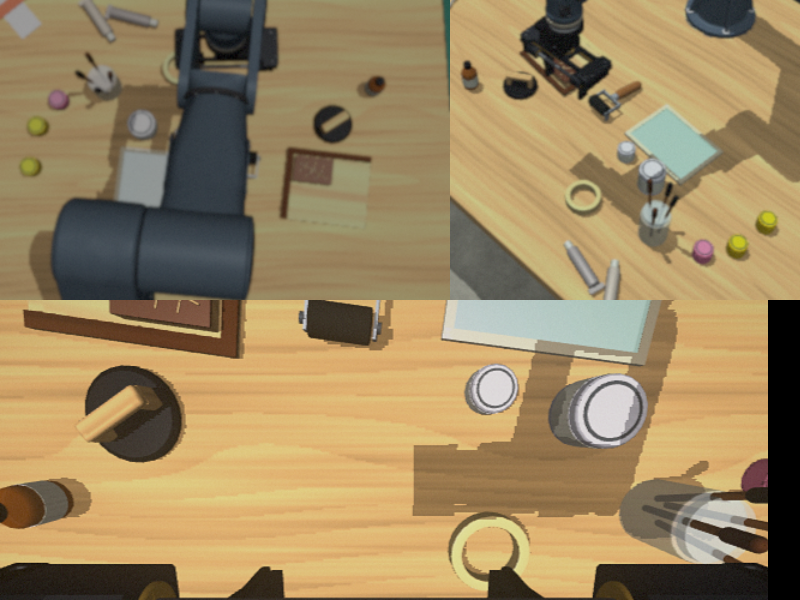

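Run:
```python
from h import *
B=lambda uv,z,f='w17':wback(f,uv,z)[:2]
def rel(p,a,b):
    d=(b-a)/np.linalg.norm(b-a);v=p-a;return np.round([v@d,d[0]*v[1]-d[1]*v[0],np.linalg.norm(b-a)],4)
a,b=B((368.3,33.5),.008),B((536,53.5),.008)
for n,u,z,r in (('small',(410,74),.038,.022),('big',(509,92.5),.064,.032)): x=rel(B(u,z),a,b);print(n,B(u,z),x,'gap',abs(x[1])-r)
a,b=B((20,21.7),.011),B((202.5,47.5),.011);p=B((111,94),.013);x=rel(p,a,b);print('baren',p,x,'gap',abs(x[1])-.047)
# block (w10): top face corners, z .028; strips
from fit import fit
q=fit('w10',[(446,149),(539,162),(525,219),(438,206)],[(.03,.045,.028),(.03,-.045,.028),(-.03,-.045,.028),(-.03,.045,.028)],[.5,-.16,-.13])
r=fit('w10',[(431,126),(620,154),(441,145)],[(.085,.1,.011),(.085,-.1,.011),(.07,.085,.011)],[.46,-.195,-.13])
for r in (r,[.4612,-.1954,np.radians(-7.5)]):
  c,s=np.cos(r[2]),np.sin(r[2]);l=np.array([[c,s],[-s,c]])@(q[:2]-r[:2]);print('gaps back,left',.07-.03-l[0],.085-.045-l[1])
```

```text
small [0.59015515 0.1348268 ] [ 0.0484 -0.042   0.1982] gap 0.020000000000000004
big [0.61081776 0.23286999] [ 0.1481 -0.0518  0.1982] gap 0.019799999999999998
baren [ 0.61034826 -0.21312458] [ 0.1023 -0.0662  0.2071] gap 0.019199999999999995
w10 [ 0.5003 -0.1634] -7.12 res px [ 4.9  0.3  0.3 -0.5 -2.7 -0.8 -0.4  1. ]
w10 [ 0.4591 -0.1947] -7.23 res px [-0.1  1.2 -0.8 -0.1  1.  -1.2]
gaps back,left 0.002972316809739632 0.003803885726246743
gaps back,left 0.0053650642024442655 0.0031930109880185034
```

All the gaps come out as wanted, so I'm handing in.

```bash
python3 -c "from rig import *;print(hand_in())"
```

```text
the job is handed in; nothing more can be done
None
```

I set the bench out in the order you asked and handed the job in at about 43 s of the 128 s. The gripper was open and clear of everything, and nothing slipped or tipped.

Last checks, measured in the wrist pictures to about 2–3 mm:

| Item | Result |
|---|---|
| Block | Face up in the corner, about 3–5 mm from the back strip and 3–4 mm from the left one, square to within about 1° |
| Brayer | On its feet between slab and board, touching neither, handle towards the robot |
| Big tin | Upright, about 20 mm behind the left half of the glass |
| Small tin (the white one) | Upright, about 20 mm behind the right half of the glass |
| Baren | Handle up, about 19 mm behind the middle of the board |
| Brush jar, tape, ink bottle | In place to within the detector's error |

Some checks disagreed or were missing:
- **Detectors:** the top-camera networks missed the baren, the small tin and, once, the brayer at the end, and one reported the baren as a brayer. The arm covered part of that view. The scene camera found all five things in place. Its positions run up to about 2 cm farther out than my wrist measurements, and it did the same before anything was moved.
- **Block and brayer:** I last measured the block, and last saw the whole brayer from close by, before moving the tins. The final top picture shows the block unchanged, and the final scene picture shows the brayer in place.

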